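Dock the jewellery tray

TASK

On this jewellery stall a display tray stands pulled out of its dock. Hook a fingertip behind its tall far lip and drag it towards you between the guides until you feel it bear on the rubber stop, pressing it on the stop for a moment with about 9 N beyond what it takes to slide it, never more than 13 N; then swing the catch by its upright pin all the way round behind the lip to lock the tray in. Keep the tray flat with its jewellery lying on it untouched, leave the other things on the counter alone, and let go at the end.

Things in the scene. Friction and masses are not known exactly. Their poses are not given: they have to be found in the camera images.
- dock: Low fixed U-shaped aluminium frame, open at its far end. Origin on the table, at mid-width; +x along its middle, away from the robot, out of the open end; +y left. Slippery guide cheeks 20 mm high: inner faces at y = +-77.5 mm for x = -48 to 28 mm, flaring to +-92 mm by x = 72; then 12 mm high rails (y = +-94 to 108) to x = 153. Front bar x = -60 to -48 mm.
- home (a point): Dock x = 65 mm, y = 0, on the table: the tray's origin when home on the stop is here or up to 24 mm nearer the robot, as the stop is set. Axes as the dock's; home, the tray's axes agree with them. Side play between the guides is 2.5 mm each way.
- stop: Stop at the dock's closed end: a black rubber bar 10 (x) x 110 (y) mm, 4 to 18 mm up, clamped on a bracket. Origin and axes are the dock's; the clamp is set differently each time and not measured: the rubber's face lies anywhere from dock x = 0 to -24 mm, so feel for it. It yields about 1 mm per 6 N and springs back.
- tray: Loose display tray, 130 (x) x 150 (y) mm, 0.35 to 0.65 kg; slides on the table with 1 to 3 N. Origin: centre of its underside; +x to its far lip. Wooden walls 6 mm thick: front 24, sides 26, far lip 38 mm high; grey pad inside up to 20 mm. Starts with its origin at dock x = 130 to 160 mm, up to 6 mm aside and 0.08 rad askew to the dock. Nothing stands within 60 mm behind the lip.
- tray_lip (a point): Middle of the top edge of the tray's far lip, on its outer (far) face: tray x = 65 mm, 38 mm up. Axes as the tray's.
- catch (a joint): Angle of the flat steel swivel catch. 0 = arm points outward, midway between dock +x and +y; grows clockwise from above; 2.356 = shut on its end stop, arm along dock -y behind the tray's lip. Starts 0 to 0.5. Arm 60 mm long, 12 mm wide, 14 to 26 mm up; shut, its near face is 2 to 26 mm behind the lip of a home tray. Stiff hinge (0.06 N m), stays where left.
- catch_pivot (a point): The catch's upright hinge axis, on the dock's left rail at dock x = 138 mm, y = 102 mm, 13.5 mm up. Axes as the dock's.
- catch_pin (a point): Point 60 mm up on the catch's upright black pin, 14 mm in diameter, reaching from the arm (26 mm up) to 75 mm above the table, 50 mm from the hinge axis; pinch it from above or push it.
- bangle: Loose brass bangle, 62 mm across, 8 mm high, lying on the tray's pad. Origin under its centre.
- brooch: Loose amber brooch, 36 mm across, 10 mm high, lying on the tray's pad. Origin under its centre.
- ring_cone: Bystander: wooden ring cone 48 mm across, 74 mm high, beside the dock's right rail. Origin under its centre.
- ring_box: Bystander: small blue-topped ring box 52 mm square, 40 mm high, beside the dock's left rail. Origin under its centre.
- polish_jar: Bystander: jar 56 mm across, 60 mm high. Origin under its centre.
- loupe: Bystander: folded loupe, about 57 x 32 x 24 mm. Origin under the lens barrel.
- bangle_stand: Bystander: T-shaped bangle stand, foot 90 x 60 mm, bar 120 mm long, 130 mm high. Origin under its centre.
- gift_box: Bystander: cardboard gift box 94 x 74 x 40 mm. Origin under its centre.

How it is judged:
On the way, in this order (a step that is already met when the one before it is completed fails the run):
1. a finger bears on the tray at its far lip (1 N or more), drawing it (contact force between the fingers and tray above 1 N and x of the grasp point in the frame of tray above 0.005 m and height (world z) of the grasp point below 0.08 m), for 0.2 s.
2. the tray is pressed home on the rubber stop with 6 N or more for 0.3 s while the catch is not yet behind it (contact force between tray and stop above 6 N and x of tray in the frame of dock below 0.067 m and value of joint catch below 1.3 rad), for 0.3 s.
At the end, for the whole second after the job is handed in: the tray stands flat in the dock, its origin at dock x = 35 to 69 mm, within 5 mm of the dock's middle and 0.05 rad of square; the catch is shut (2.2 rad or more); all at rest (x of tray in the frame of dock between 0.035 and 0.069 m and y of tray in the frame of dock between -0.005 and 0.005 m and angle between the x axis of tray and the x axis of dock, either way round below 0.05 rad and angle between tray's own z axis and vertical below 0.04 rad and value of joint catch above 2.2 rad and linear speed of tray below 0.01 m/s and velocity of joint catch below 0.05 rad/s); the robot touches nothing.
It fails at once if the tray is pressed on the stop with more than 13 N (contact force between tray and stop above 13 N).
It fails at once if the tray is tipped more than 0.12 rad (angle between tray's own z axis and vertical above 0.12 rad).
It fails at once if the jewellery on the tray is touched by the robot (over 1 N) or falls off the pad (contact force between the fingers and bangle above 1 N or contact force between the fingers and brooch above 1 N or height (world z) of any of bangle, brooch below 0.014 m).
It fails at once if a bystander is moved more than 15 mm (distance of any of ring_cone, ring_box, polish_jar, loupe, bangle_stand, gift_box from where it was at the start of the episode above 0.015 m).
It also fails if it takes over 72 s, if anything falls off the work surface, if the arm or the gripper's body presses on something with over 40 N, if the wrist force passes 120 N, or if a joint passes its speed limit or range.

ROBOT

A 7-joint arm with a two-finger parallel gripper is mounted at the origin on the work surface. World frame = base frame: x ahead of the robot, y to its left, z up, the work surface at z = 0. Lengths are in m, angles in rad, forces in N, time in s.
With the tool pointing down it reaches from about 0.425 to 0.925 m from the base axis. Payload 6.8 kg.
Tool frame: the origin (TCP) lies on the centre line of the jaws, within the pads' length; the fingertips stand 11 mm ahead of it and the grasp point (between the pads) lies 8 mm behind it; z points along the fingers, y is the direction in which the jaws open and shut (so a half turn about z gives the same grasp; the last joint's range is limited). The gripper opens to 85 mm and grips with 20 to 120 N. Pads are 22 mm wide; open, the fingers measure 114 mm over their backs; the gripper's body (76 mm by 85 mm) begins 54 mm behind the grasp point. The pads swing forward as they close: fully open they stand 13 mm farther back than shut.
Start: joints at [1.024, 0.477, 0.022, 1.555, -0.011, 1.109, -0.083], TCP at [0.287, -0.611, 0.242] pointing down, gripper open.
Joint ranges: [-2.96, 2.96], [-0.34, 2.1], [-1.41, 1.46], [0.24, 2.44], [-1.37, 4.51], [0.17, 1.92], [-2.96, 2.96]. Speed limits (rad/s): [2.39, 2.39, 3.14, 3.14, 3.14, 3.14, 3.14].

INTERFACE

Orientations are given as a rotation vector (axis times angle).
In Python, from bench import r gives the robot as it stands.
- The arm moves only by the tool send_rows, never from a script. Its argument "deltas" is a list of rows, each a list of 7 numbers: the opening, from 0 (shut) to 1 (fully open), then the shift along the tool's x, y, z as a fraction of full scale, then the turn, a rotation vector about the tool's x, y, z as a fraction of full scale. In form: [[hand, x, y, z, ax, ay, az], ...]. A call has 1 to 20 rows; each row is the pose to reach, as a shift and turn from the pose commanded when the call began, along the tool's axes at that moment, turning the shorter way round; what a row does not reach only later rows make up. Full scale, the value 1, is 150 mm for a shift and 180 degrees for a turn. A row lasts 1/12 s, in which the tool goes at most 41.7 mm and 7.16 degrees, less where a joint would pass 70% of its speed; a pose out of reach is approached as far as the arm can. A call with a number of a shift or a turn outside -1 to 1 is refused whole. A call with a gripper value outside its range is refused whole. The fingers move at their own pace and stop on an object; "squeeze" is the grip in N (left out, the last holds). Time passes only in rows, so rows that repeat a pose let the fingers close. It gives the time, the measured TCP pose, the force and the opening at its end, in the units of the state.
- r.get_obs(): the state, without advancing time (a new reading comes with each control period).
- r.grab_frame(name): name is "scene" or "top" or "wrist"; returns a dict with "pixels" (480x640x3 uint8, red, green, blue), "camera_matrix" (3x3 intrinsics, pixels), "dist_coeffs" ([k1, k2, p1, p2, k3] as OpenCV has them; the pictures are not rectified), "rvec" (rotation vector, rad) and "tvec" (3), from world to camera coordinates, as OpenCV has them. Camera axes: x right, y down, z forward; pixel columns grow to the right and rows downward; lengths in m; the calibration is good to about 2 mm. A picture is of the moment at which its call begins. There is no depth.
- r.hand_in(): hands the job in, once; it reports no verdict.
The state is a dict: "clock": time; "joints": joint angles; "qvel": joint speeds; "tau": joint torques, N m; "tcp_pos": TCP position; "orientation": TCP orientation; "contact_force": force on the tool from outside, world axes, zero at the start; "moment": the same for the moment, N m; "grip_width": finger opening in m.
Only numpy, scipy, OpenCV 4.12 (cv2) and the standard library are available. Lean on these libraries where they do the work, as an engineer would, in place of code of your own. Each camera call takes 0.05 s, during which the arm holds its last target. There are 200 camera calls.

## Working session

There is one attempt and no reset: what is moved stays moved. The work goes in short steps, Python scripts to look and compute and a tool call to move; the robot and the scene stay as the last step left them, time stands still between calls to the robot, and variables do not carry over. Pictures are saved under pics/ and viewed, about 8 in all and at most 12, crops included, and the job is handed in when it is done.

Besides the shell and the picture viewer there is one more tool, called after "Call:" as a command line: name --pt "numbers of a row" for each row, then --argument value for the rest. send_rows: Moves the arm, as the interface text tells. Shift numbers are shares of 150 mm and turn numbers shares of 180 degrees, none past 1 either way. Its arguments: {"type":"object","properties":{"deltas":{"type":"array","items":{"type":"array","items":{"type":"number"}}},"squeeze":{"type":"number"}},"required":["deltas"]}

```bash
mkdir -p pics; ls
cat > h.py <<'E'
import numpy as np, cv2
from bench import r
def grab(n,f=None):
    g=r.grab_frame(n); im=cv2.cvtColor(np.asarray(g["pixels"]),cv2.COLOR_RGB2BGR)
    if f: cv2.imwrite(f"pics/{f}.png",im); np.savez(f"pics/{f}.npz",K=g["camera_matrix"],d=g["dist_coeffs"],r=g["rvec"],t=g["tvec"],im=im)
    return im
def load(f): return np.load(f"pics/{f}.npz")
def ray(g,px):
    u=cv2.undistortPoints(np.float64(px).reshape(-1,1,2),g["K"],g["d"])[:,0]
    R=cv2.Rodrigues(g["r"])[0]; d=np.c_[u,np.ones(len(u))]@R
    return -R.T@np.ravel(g["t"]),d
def plane(g,px,z):
    c,d=ray(g,px); return c+d*((z-c[2])/d[:,2])[:,None]
def tri(g1,p1,g2,p2):
    A=np.zeros((3,3));b=np.zeros(3)
    for g,p in((g1,p1),(g2,p2)):
        c,d=ray(g,[p]); d=d[0]/np.linalg.norm(d[0]); M=np.eye(3)-np.outer(d,d); A+=M;b+=M@c
    return np.linalg.solve(A,b)
def proj(g,P): return cv2.projectPoints(np.float64(P).reshape(-1,1,3),g["r"],g["t"],g["K"],g["d"])[0][:,0]
E
python3 - <<'E'
from h import *
for n in("scene","top","wrist"): grab(n,n+"0")
print(r.get_obs())
E
```

```text
pics
{'clock': 0.15, 'joints': array([ 1.02390578,  0.47759543,  0.02234335,  1.55616633, -0.01150133,
        1.10930664, -0.08308348]), 'qvel': array([ 0.00038121, -0.00356259,  0.002323  , -0.00352679, -0.00032263,
       -0.00076596,  0.00115161]), 'tau': array([ 3.81264093e-03, -5.96921396e+01,  1.61018707e+00, -2.81490755e+01,
        1.26028594e-02,  6.52761708e-03,  7.77387754e-06]), 'tcp_pos': array([ 0.28659352, -0.61067808,  0.24158341]), 'orientation': array([-3.06501162e+00, -6.83510150e-01,  5.97512588e-04]), 'contact_force': array([-0.70204977, -0.86762657, -0.92609258]), 'moment': array([ 0.05633172, -0.01804829,  0.07091606]), 'grip_width': 0.08546502520734113}
```

View pics/top0.png

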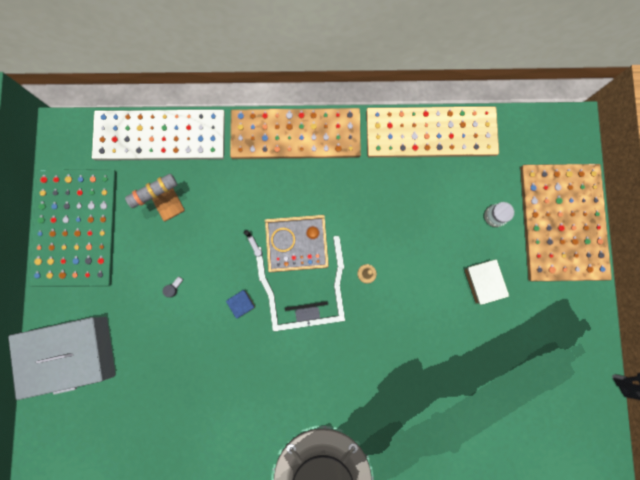

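View pics/scene0.png

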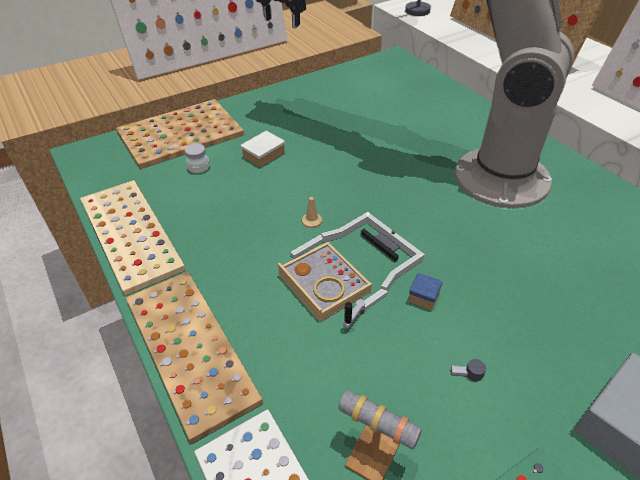

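Top view: the dock is the white U with its front corners near (274,328) and (344,320). The tray is at (267–327, 217–270), the catch pin at (247,233), the pivot near (261,258), the ring cone at (367,273) and the ring box at (240,303). The scene view agrees, with the pin at (348,312).

Run:
```python
from h import *
t=load("top0"); s=load("scene0")
px=[(274,328),(344,320),(267,219),(325,216),(328,267),(270,271),(247,233),(367,273),(240,303)]
print(plane(t,px,.02).round(3)); print(plane(t,px[6:8],.07).round(3))
print("pin tri",tri(t,(247,233),s,(348,304)).round(3))
print(ray(t,[(320,240)])[0])
```

```text
[[ 0.357  0.113  0.02 ]
 [ 0.375 -0.061  0.02 ]
 [ 0.632  0.131  0.02 ]
 [ 0.638 -0.018  0.02 ]
 [ 0.507 -0.023  0.02 ]
 [ 0.499  0.123  0.02 ]
 [ 0.596  0.182  0.02 ]
 [ 0.491 -0.121  0.02 ]
 [ 0.42   0.198  0.02 ]]
[[ 0.588  0.174  0.07 ]
 [ 0.487 -0.115  0.07 ]]
pin tri [0.589 0.174 0.067]
[0.41907861 0.01026088 1.14506034]
```

Run:
```python
from h import *
w=load("wrist0"); o=r.get_obs()
c,d=ray(w,[(320,240)]); R=cv2.Rodrigues(o["orientation"])[0]
print("cam in tool",(R.T@(c-o["tcp_pos"])).round(3),"axis in tool",(R.T@d[0]).round(3), "img right in tool",(R.T@cv2.Rodrigues(w["r"])[0][0]).round(2),w["K"][0,0])
print(R.round(3)); D=np.array([.60,.07,.40])-o["tcp_pos"]; print((R.T@D/.15).round(3))
```

```text
cam in tool [ 0.071 -0.    -0.132] axis in tool [-0.268 -0.003  0.964] img right in tool [ 0.  1. -0.] 400.60526644104533
[[ 0.905  0.425 -0.001]
 [ 0.425 -0.905  0.001]
 [-0.    -0.001 -1.   ]]
[ 3.819 -3.222 -1.052]
```

Call:
send_rows --pt "1 0.25 -0.2 -0.07 0 0 0" --pt "1 0.5 -0.4 -0.14 0 0 0" --pt "1 0.75 -0.6 -0.2 0 0 0" --pt "1 0.95 -0.8 -0.27 0 0 0" --pt "1 0.95 -0.8 -0.27 0 0 0" --pt "1 0.95 -0.8 -0.27 0 0 0"

```text
clock: 0.65
tcp_pos: [0.3689, -0.4363, 0.2842]
orientation: [-3.063, -0.697, -0.005]
contact_force: [1.2, -0.7, 0.0]
grip_width: 0.0853
```

Call:
send_rows --pt "1 0.25 -0.2 -0.07 0 0 0" --pt "1 0.5 -0.4 -0.14 0 0 0" --pt "1 0.75 -0.6 -0.2 0 0 0" --pt "1 0.95 -0.8 -0.27 0 0 0" --pt "1 0.95 -0.8 -0.27 0 0 0" --pt "1 0.95 -0.8 -0.27 0 0 0"

```text
clock: 1.15
tcp_pos: [0.446, -0.2674, 0.3246]
orientation: [-3.063, -0.697, -0.005]
contact_force: [-0.3, -0.1, -0.1]
grip_width: 0.0852
```

Call:
send_rows --pt "1 0.25 -0.2 -0.07 0 0 0" --pt "1 0.5 -0.4 -0.14 0 0 0" --pt "1 0.75 -0.6 -0.2 0 0 0" --pt "1 0.95 -0.8 -0.27 0 0 0" --pt "1 0.95 -0.8 -0.27 0 0 0" --pt "1 0.95 -0.8 -0.27 0 0 0"

```text
clock: 1.65
tcp_pos: [0.5232, -0.098, 0.3648]
orientation: [-3.062, -0.696, -0.005]
contact_force: [0.2, 0.2, 0.8]
grip_width: 0.0854
```

Call:
send_rows --pt "1 0.13 -0.24 0 0 0 0.03" --pt "1 0.26 -0.48 0 0 0 0.06" --pt "1 0.4 -0.72 0 0 0 0.09" --pt "1 0.53 -0.97 0 0 0 0.11" --pt "0 0.53 -0.97 0 0 0 0.11" --pt "0 0.53 -0.97 0 0 0 0.11" --pt "0 0.53 -0.97 0 0 0 0.11"

```text
clock: 2.23
tcp_pos: [0.5312, 0.0601, 0.3632]
orientation: [3.137, 0.145, -0.001]
contact_force: [0.9, -0.3, -0.2]
grip_width: 0.0518
```

Run:
```python
from h import *
grab("wrist","wrist1"); print(r.get_obs()["joints"].round(2))
```

```text
[ 0.1   0.17 -0.38  1.71  0.07  1.27 -1.77]
```

View pics/wrist1.png

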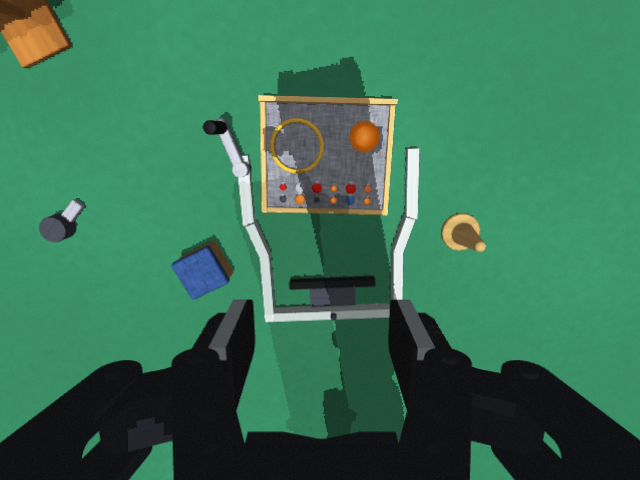

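Wrist view: the tray's far lip corners are at about (261,97) and (397,100), its front at (263,212) and (385,214). The pin top is at (211,127), the pivot disc at (240,170), the stop bar at (290–375, 283), and the front bar corners at (265,321) and (397,316).

Run:
```python
from h import *
w=load("wrist1"); t=load("top0"); s=load("scene0"); im=w["im"]
hsv=cv2.cvtColor(im,cv2.COLOR_BGR2HSV)
# dock: bright, unsaturated
m=((hsv[...,1]<40)&(hsv[...,2]>165)).astype(np.uint8); m[330:]=0
n,l,st,ce=cv2.connectedComponentsWithStats(m)
for i in range(1,n):
    if st[i,4]>150: print("white",st[i],ce[i].round(1))
# tray wood: orange-yellow
wd=cv2.inRange(hsv,(12,60,120),(32,255,255)); wd[:85]=0; wd[225:]=0; wd[:,:250]=0; wd[:,405:]=0
pts=cv2.findNonZero(wd); h=cv2.convexHull(pts); q=cv2.approxPolyDP(h,6,True)[:,0]
print("tray hull",q.tolist())
for z in(.038,.024): print(z,plane(w,q,z).round(4).tolist())
# black pin
bl=(im.max(2)<45).astype(np.uint8); bl[:100]=0; bl[150:]=0; bl[:,:195]=0; bl[:,235:]=0
ys,xs=np.nonzero(bl);print("pin px",xs.min(),xs.max(),ys.min(),ys.max(),xs.mean(),ys.mean())
print("pivot",plane(w,[(240,170)],.026).round(4))
print("lip left tri",tri(w,(261,97),t,(267,219)).round(3),tri(w,(397,100),t,(325,216)).round(3),"pin",tri(w,(208,127),t,(246,232)).round(3))
px=[(265,321),(397,316),(246,157),(413,148)]
print(plane(w,px,.016).round(4).tolist())
# stop bar
print("stop face ends",plane(w,[(290,278),(375,276)],.018).round(4).tolist())
a=cv2.resize(im[85:330,195:435],None,fx=2.4,fy=2.4,interpolation=cv2.INTER_CUBIC); cv2.imwrite("pics/crop1.png",a)
```

```text
white [267 103  13  24 202] [272.8 114.1]
white [369 105  20  39 394] [380.1 117.8]
white [ 220  131  111  191 2354] [260.4 240.2]
white [ 394  148   25  152 1503] [406.7 219. ]
white [267 152  23  28 245] [274.5 169.7]
white [373 158  12  47 275] [379.1 176.5]
white [ 62 200  19  21 207] [ 71.1 210.1]
tray hull [[397, 99], [386, 214], [262, 211], [258, 95]]
0.038 [[0.6391, -0.0115, 0.038], [0.5135, -0.0173, 0.038], [0.5036, 0.1266, 0.038], [0.6293, 0.1372, 0.038]]
0.024 [[0.6403, -0.0139, 0.024], [0.5108, -0.0199, 0.024], [0.5006, 0.1284, 0.024], [0.6301, 0.1393, 0.024]]
pin px 204 226 121 133 214.9793388429752 126.91735537190083
pivot [[0.5468 0.1559 0.026 ]]
lip left tri [0.626 0.13  0.053] [ 0.641 -0.018  0.003] pin [0.591 0.178 0.076]
[[0.3518, 0.1178, 0.016], [0.3751, -0.0546, 0.016], [0.5613, 0.1513, 0.016], [0.5896, -0.0417, 0.016]]
stop face ends [[0.416, 0.0892, 0.018], [0.4287, -0.0182, 0.018]]
```

View pics/crop1.png

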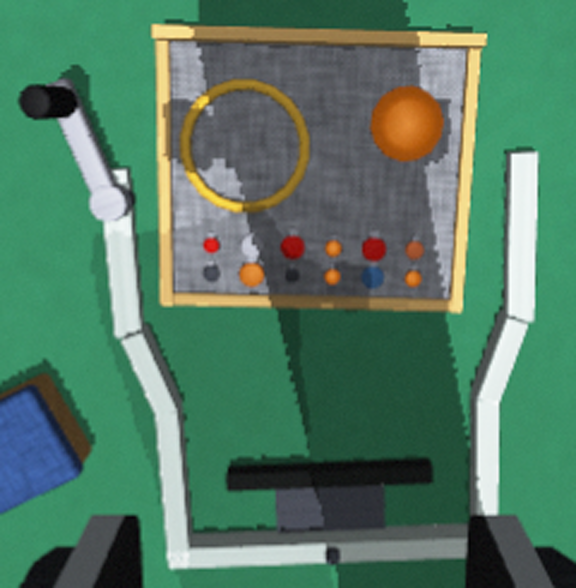

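```bash
cat > fit.py <<'E'
from h import *
w=load("wrist1")
# crop px -> dock coordinates (x,y,z)
C=[((508,152),(153,-94,12)),((537,152),(153,-108,12)),((119,338),(72,108,12)),((533,322),(72,-108,12)),((477,401),(28,-77.5,20)),((179,400),(28,77.5,20)),((109,203),(138,102,27))]
P=[];Q=[]
for (u,v),(x,y,z) in C:
    P.append(plane(w,[(195+u/2.4,85+v/2.4)],z/1e3)[0,:2]); Q.append((x/1e3,y/1e3))
P=np.array(P);Q=np.array(Q)
p0,q0=P.mean(0),Q.mean(0)
U,S,V=np.linalg.svd((Q-q0).T@(P-p0)); R=(U@V).T
if np.linalg.det(R)<0: V[1]*=-1; R=(U@V).T
o=p0-R@q0; yaw=np.arctan2(R[1,0],R[0,0])
def todock(p): return (np.asarray(p)[...,:2]-o)@R
def toworld(q): return np.asarray(q)@R.T+o
E
python3 - <<'E'
from fit import *
print("dock o",o.round(4),"yaw",yaw.round(4)); print("res mm",((Q@R.T+o-P)*1e3).round(1).tolist())
lip=plane(w,[(258.5,95.5),(397.5,99)],.038); fr=plane(w,[(262.5,211.5),(386,214.5)],.025)
for n,a in(("lip",lip),("fr",fr)): d=todock(a);print(n,(d*1e3).round(1).tolist(),"mid",(d.mean(0)*1e3).round(1), "width",np.linalg.norm(d[0]-d[1]).round(4),"lip mid world",a.mean(0).round(4))
d=todock(lip); e=d[0]-d[1]; print("tray skew",-e[0]/e[1], "side dirs",)
pin=plane(w,[(195+33/2.4,85+102/2.4)],.075); pd=todock(pin)[0]-[.138,.102]; print("pin dock rel",pd.round(4),np.hypot(*pd),"catch",np.pi/4-np.arctan2(pd[1],pd[0]),pin.round(4))
print("stop face",(todock(plane(w,[(195+230/2.4,85+463/2.4),(195+430/2.4,85+460/2.4)],.018))*1e3).round(1).tolist())
print("cone,box",todock(plane(w,[(462,233)],0)),todock(plane(w,[(201,272)],.04)))
E
```

```text
dock o [0.4242 0.0365] yaw 0.1294
res mm [[-0.4, -1.6], [0.1, -1.4], [4.3, 2.5], [4.0, -0.1], [-1.1, 0.2], [-7.3, 0.2], [0.4, 0.3]]
lip [[215.8, 72.9], [206.9, -75.9]] mid [211.4  -1.5] width 0.149 lip mid world [0.634  0.0623 0.038 ]
fr [[87.2, 80.5], [78.2, -67.0]] mid [82.7  6.8] width 0.1477 lip mid world [0.5053 0.0539 0.025 ]
tray skew -0.059791347013745826 side dirs
pin dock rel [0.0466 0.0179] 0.04995476520614672 catch 0.418001701306488 [[0.5918 0.1793 0.075 ]]
stop face [[-1.3, 52.2], [-3.4, -53.8]]
cone,box [[ 0.04506327 -0.16794288]] [[0.01873692 0.15792917]]
```

Crop: the pin is at crop (33,102), the pivot at (109,203), and the stop's face is along row ~462. That gives a stop face at dock x ≈ -2 mm, dock yaw ≈ 0.12, and lip middle at world (0.634, 0.062). Next I descend behind the lip.

Call:
send_rows --pt "0 0.25 0.01 0.1 0 0 -0.005" --pt "0 0.5 0.02 0.2 0 0 -0.009" --pt "0 0.75 0.03 0.4 0 0 -0.009" --pt "0 0.95 0.04 0.6 0 0 -0.009" --pt "0 0.95 0.04 0.8 0 0 -0.009" --pt "0 0.95 0.04 1 0 0 -0.009" --pt "0 0.95 0.04 1 0 0 -0.009" --pt "0 0.95 0.04 1 0 0 -0.009"

```text
clock: 2.95
tcp_pos: [0.6726, 0.0665, 0.2122]
orientation: [3.135, 0.187, -0.007]
contact_force: [0.0, 0.5, 1.0]
grip_width: -0.0002
```

Call:
send_rows --pt "0 0 0 0.2 0 0 0" --pt "0 0 0 0.4 0 0 0" --pt "0 0 0 0.6 0 0 0" --pt "0 0 0 0.75 0 0 0" --pt "0 0 0 0.75 0 0 0" --pt "0 0 0 0.75 0 0 0"

```text
clock: 3.45
tcp_pos: [0.6744, 0.0684, 0.1032]
orientation: [3.136, 0.189, 0.002]
contact_force: [0.1, -0.4, 0.1]
grip_width: 0.0004
```

Run:
```python
from h import *
im=grab("wrist","wrist2");o=r.get_obs(); print(o["tcp_pos"],o["orientation"],o["joints"].round(2),o["contact_force"],o["grip_width"])
```

```text
[0.67529885 0.06888431 0.10445364] [-3.13579686 -0.18934651 -0.00635799] [ 0.03  0.64 -0.32  1.64  0.24  0.89 -1.83] [0.1855295  0.1291822  0.53958015] 0.0002588717765470517
```

View pics/wrist2.png

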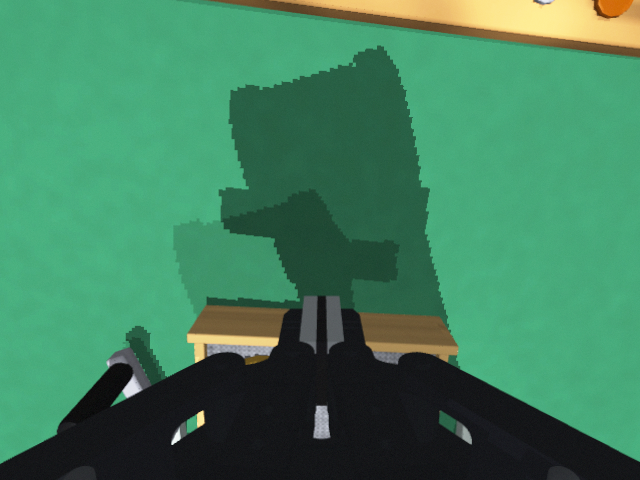

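Wrist view: the lip's outer face spans rows ~306–340, columns 190–458. The shut fingers sit behind it at (322,320), roughly centred.

Run:
```python
from fit import *
g=load("wrist2")
a=plane(g,[(208,306),(446,317)],0.0);b=plane(g,[(189,334),(458,344)],.038); print(a.round(4),b.round(4),a.mean(0),b.mean(0))
w1=load("wrist1"); print("lip height check",tri(w1,(258.5,95.5),g,(189,334)).round(3),tri(w1,(397.5,99),g,(458,344)).round(3))
```

```text
[[ 0.628   0.1361  0.    ]
 [ 0.6387 -0.0168  0.    ]] [[ 0.6288  0.1362  0.038 ]
 [ 0.6406 -0.0115  0.038 ]] [0.63335194 0.0596324  0.        ] [0.63470419 0.06233914 0.038     ]
lip height check [0.629 0.136 0.038] [ 0.639 -0.012  0.036]
```

Call:
send_rows --pt "0 0 0.02 0.2 0 0 0" --pt "0 0 0.03 0.4 0 0 0" --pt "0 0 0.03 0.54 0 0 0" --pt "0 0 0.03 0.54 0 0 0" --pt "0 0 0.03 0.54 0 0 0" --pt "0 0 0.03 0.54 0 0 0"

```text
clock: 4.0
tcp_pos: [0.6764, 0.0652, 0.0236]
orientation: [-3.135, -0.19, -0.008]
contact_force: [0.1, -0.2, 0.4]
grip_width: -0.0003
```

Call:
send_rows --pt "0 -0.02 0 0 0 0 0" --pt "0 -0.04 0 0 0 0 0" --pt "0 -0.06 0 0 0 0 0" --pt "0 -0.08 0 0 0 0 0" --pt "0 -0.1 0 0 0 0 0" --pt "0 -0.12 0 0 0 0 0" --pt "0 -0.14 0 0 0 0 0" --pt "0 -0.14 0 0 0 0 0" --pt "0 -0.14 0 0 0 0 0"

```text
clock: 4.75
tcp_pos: [0.653, 0.0622, 0.0203]
orientation: [3.136, 0.191, -0.0]
contact_force: [0.6, -0.1, 0.1]
grip_width: -0.0003
```

Run:
```python
from h import *
o=r.get_obs(); print(o["tcp_pos"],o["orientation"],o["contact_force"],o["moment"],o["clock"])
```

```text
[0.65296036 0.06217389 0.02025586] [ 3.13574911e+00  1.90723694e-01 -2.97745544e-04] [ 0.62007177 -0.09180435  0.0887995 ] [-0.01597458  0.01375349 -0.02121516] 4.75
```

Call:
send_rows --pt "0 -0.01 0 -0.005 0 0 0" --pt "0 -0.02 0 -0.01 0 0 0" --pt "0 -0.03 0 -0.01 0 0 0" --pt "0 -0.04 0 -0.015 0 0 0" --pt "0 -0.05 0 -0.015 0 0 0" --pt "0 -0.06 0 -0.015 0 0 0" --pt "0 -0.07 0 -0.015 0 0 0" --pt "0 -0.08 0 -0.015 0 0 0" --pt "0 -0.09 0 -0.015 0 0 0" --pt "0 -0.1 0 -0.015 0 0 0" --pt "0 -0.11 0 -0.015 0 0 0" --pt "0 -0.12 0 -0.015 0 0 0"

```text
clock: 5.75
tcp_pos: [0.6354, 0.0601, 0.0227]
orientation: [-3.136, -0.191, -0.001]
contact_force: [2.8, -0.4, 0.8]
grip_width: 0.0002
```

Call:
send_rows --pt "0 -0.015 0 0 0 0 0" --pt "0 -0.03 0 0 0 0 0" --pt "0 -0.045 0 0 0 0 0" --pt "0 -0.06 0 0 0 0 0" --pt "0 -0.075 0 0 0 0 0" --pt "0 -0.09 0 0 0 0 0" --pt "0 -0.105 0 0 0 0 0" --pt "0 -0.12 0 0 0 0 0" --pt "0 -0.135 0 0 0 0 0" --pt "0 -0.15 0 0 0 0 0"

```text
clock: 6.58
tcp_pos: [0.6129, 0.0573, 0.0227]
orientation: [-3.136, -0.191, -0.001]
contact_force: [3.0, 0.5, 1.5]
grip_width: 0.0002
```

Run:
```python
from fit import *
o=r.get_obs(); print(o["tcp_pos"],todock(o["tcp_pos"]),o["orientation"],o["contact_force"],o["clock"])
grab("wrist","wrist3")
```

```text
[0.61290817 0.05728877 0.02267528] [ 0.18980897 -0.00378676] [-3.13579626e+00 -1.90679467e-01 -5.81715533e-04] [2.95572605 0.45181388 1.46259789] 6.5833
```

View pics/wrist3.png

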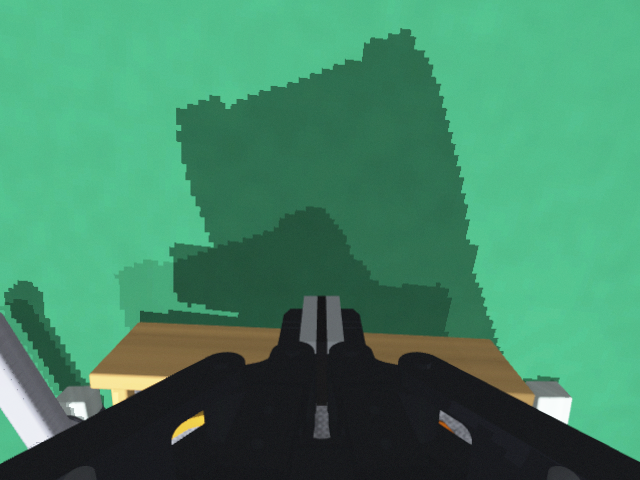

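The tray slides at about 2.5–3 N and is still ~0.05 rad askew to the tool; the guides should square it. I keep pulling.

Call:
send_rows --pt "0 -0.015 0 0 0 0 0" --pt "0 -0.03 0 0 0 0 0" --pt "0 -0.045 0 0 0 0 0" --pt "0 -0.06 0 0 0 0 0" --pt "0 -0.075 0 0 0 0 0" --pt "0 -0.09 0 0 0 0 0" --pt "0 -0.105 0 0 0 0 0" --pt "0 -0.12 0 0 0 0 0"

```text
clock: 7.3
tcp_pos: [0.5949, 0.055, 0.0225]
orientation: [3.136, 0.191, 0.0]
contact_force: [3.3, 0.5, 1.2]
grip_width: 0.0002
```

Call:
send_rows --pt "0 -0.01 0 0 0 0 0" --pt "0 -0.02 0 0 0 0 0" --pt "0 -0.03 0 0 0 0 0" --pt "0 -0.04 0 0 0 0 0" --pt "0 -0.05 0 0 0 0 0" --pt "0 -0.06 0 0 0 0 0" --pt "0 -0.07 0 0 0 0 0" --pt "0 -0.08 0 0 0 0 0"

```text
clock: 7.97
tcp_pos: [0.583, 0.0537, 0.0225]
orientation: [-3.136, -0.191, 0.0]
contact_force: [1.5, 0.2, 0.6]
grip_width: -0.0
```

Run:
```python
from fit import *
o=r.get_obs(); print(o["tcp_pos"],todock(o["tcp_pos"]),o["contact_force"],o["moment"],o["clock"])
```

```text
[0.58297277 0.0536942  0.02253815] [ 0.15966    -0.00348808] [1.45646451 0.21813853 0.62541704] [ 0.08931145 -0.59701079  0.00974428] 7.9667
```

Call:
send_rows --pt "0 -0.01 0 0 0 0 0" --pt "0 -0.02 0 0 0 0 0" --pt "0 -0.03 0 0 0 0 0" --pt "0 -0.04 0 0 0 0 0" --pt "0 -0.05 0 0 0 0 0" --pt "0 -0.06 0 0 0 0 0" --pt "0 -0.07 0 0 0 0 0"

```text
clock: 8.55
tcp_pos: [0.5726, 0.0524, 0.0225]
orientation: [3.136, 0.191, -0.0]
contact_force: [2.3, 0.1, 0.6]
grip_width: 0.0002
```

Call:
send_rows --pt "0 -0.004 0 0 0 0 0" --pt "0 -0.008 0 0 0 0 0" --pt "0 -0.012 0 0 0 0 0" --pt "0 -0.012 0 0 0 0 0"

```text
clock: 8.88
tcp_pos: [0.5708, 0.0521, 0.0225]
orientation: [3.136, 0.191, -0.0]
contact_force: [2.2, 0.7, 1.3]
grip_width: -0.0001
```

Call:
send_rows --pt "0 -0.003 0 0 0 0 0" --pt "0 -0.006 0 0 0 0 0" --pt "0 -0.01 0 0 0 0 0"

```text
clock: 9.13
tcp_pos: [0.5695, 0.052, 0.0225]
orientation: [-3.136, -0.191, -0.0]
contact_force: [3.6, 0.3, 0.6]
grip_width: -0.0
```

Call:
send_rows --pt "0 -0.003 0 0 0 0 0" --pt "0 -0.006 0 0 0 0 0" --pt "0 -0.01 0 0 0 0 0"

```text
clock: 9.38
tcp_pos: [0.5679, 0.0518, 0.0225]
orientation: [3.136, 0.191, -0.0]
contact_force: [2.5, 1.0, 0.7]
grip_width: -0.0001
```

Call:
send_rows --pt "0 -0.003 0 0 0 0 0" --pt "0 -0.006 0 0 0 0 0" --pt "0 -0.01 0 0 0 0 0"

```text
clock: 9.63
tcp_pos: [0.5664, 0.0516, 0.0225]
orientation: [3.136, 0.191, -0.0]
contact_force: [3.0, -0.8, 0.6]
grip_width: -0.0002
```

Run:
```python
from fit import *
o=r.get_obs(); print(o["tcp_pos"],o["contact_force"],o["moment"],o["clock"],todock(o["tcp_pos"]))
```

```text
[0.56644542 0.05160579 0.02253263] [ 3.00489416 -0.78675545  0.61509006] [ 0.09427475 -0.54464614  0.01529453] 9.6333 [ 0.14300134 -0.00342614]
```

Call:
send_rows --pt "0 -0.003 0 0 0 0 0" --pt "0 -0.006 0 0 0 0 0" --pt "0 -0.01 0 0 0 0 0"

```text
clock: 9.88
tcp_pos: [0.5649, 0.0514, 0.0225]
orientation: [3.136, 0.191, -0.0]
contact_force: [2.3, 0.3, 0.1]
grip_width: 0.0002
```

Call:
send_rows --pt "0 -0.003 0 0 0 0 0" --pt "0 -0.006 0 0 0 0 0" --pt "0 -0.009 0 0 0 0 0"

```text
clock: 10.13
tcp_pos: [0.5636, 0.0513, 0.0225]
orientation: [3.136, 0.191, -0.0]
contact_force: [1.8, 0.3, 0.1]
grip_width: 0.0002
```

Call:
send_rows --pt "0 -0.003 0 0 0 0 0" --pt "0 -0.006 0 0 0 0 0" --pt "0 -0.009 0 0 0 0 0"

```text
clock: 10.38
tcp_pos: [0.5623, 0.0511, 0.0225]
orientation: [3.136, 0.191, -0.0]
contact_force: [1.8, 0.6, 0.5]
grip_width: -0.0001
```

Call:
send_rows --pt "0 -0.003 0 0 0 0 0" --pt "0 -0.006 0 0 0 0 0" --pt "0 -0.009 0 0 0 0 0"

```text
clock: 10.63
tcp_pos: [0.561, 0.0509, 0.0226]
orientation: [3.136, 0.191, 0.0]
contact_force: [1.9, -0.4, -0.8]
grip_width: -0.0001
```

Call:
send_rows --pt "0 -0.003 0 0 0 0 0" --pt "0 -0.006 0 0 0 0 0" --pt "0 -0.009 0 0 0 0 0"

```text
clock: 10.88
tcp_pos: [0.5596, 0.0508, 0.0225]
orientation: [3.136, 0.191, -0.0]
contact_force: [3.4, 0.6, -0.8]
grip_width: 0.0
```

Call:
send_rows --pt "0 -0.002 0 0 0 0 0" --pt "0 -0.004 0 0 0 0 0" --pt "0 -0.006 0 0 0 0 0"

```text
clock: 11.13
tcp_pos: [0.5588, 0.0507, 0.0226]
orientation: [-3.136, -0.191, -0.0]
contact_force: [2.9, 0.4, -0.3]
grip_width: -0.0
```

Call:
send_rows --pt "0 -0.002 0 0 0 0 0" --pt "0 -0.004 0 0 0 0 0" --pt "0 -0.007 0 0 0 0 0"

```text
clock: 11.38
tcp_pos: [0.5581, 0.0509, 0.0226]
orientation: [-3.135, -0.191, -0.001]
contact_force: [3.9, 1.7, -1.5]
grip_width: -0.0001
```

Run:
```python
from fit import *
o=r.get_obs(); print(o["tcp_pos"],o["contact_force"],o["moment"],o["clock"],todock(o["tcp_pos"]))
a=grab("top","top1"); b=grab("wrist","wrist4"); s=grab("scene","scene1")
c=cv2.resize(a[190:345,215:385],None,fx=2.4,fy=2.4,interpolation=3); d=cv2.resize(s[195:335,270:440],None,fx=2.4,fy=2.4,interpolation=3)
h=min(c.shape[0],d.shape[0]); cv2.imwrite("pics/both1.png",np.hstack([c[:h],d[:h]])[:, :800])
```

```text
[0.55812326 0.05093439 0.02260864] [ 3.92799655  1.69313212 -1.54720737] [ 0.34133409 -0.9792877  -0.00384551] 11.3833 [ 0.13466213 -0.00301795]
```

View pics/both1.png

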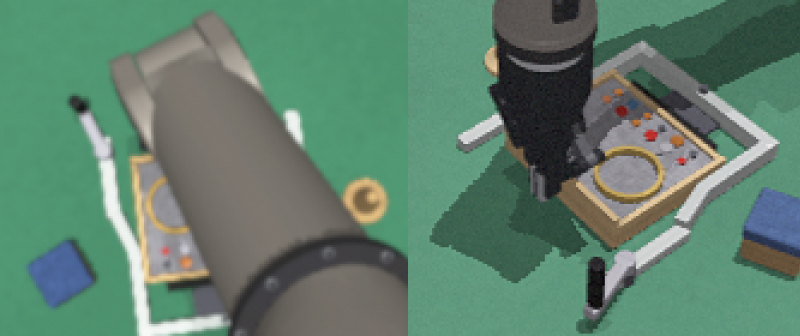

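Top/scene views: the tray's front is right at the black stop bar and looks nearly square. Bangle and catch are untouched, and the moment reading has begun to rise. I press in small steps.

Call:
send_rows --pt "0 -0.002 0 0 0 0 0" --pt "0 -0.004 0 0 0 0 0" --pt "0 -0.004 0 0 0 0 0"

```text
clock: 11.78
tcp_pos: [0.5577, 0.051, 0.0227]
orientation: [-3.135, -0.191, -0.002]
contact_force: [4.4, 2.1, -3.2]
grip_width: 0.0002
```

Run:
```python
from fit import *
o=r.get_obs(); print(o["tcp_pos"],o["contact_force"],o["moment"],o["clock"],todock(o["tcp_pos"]))
```

```text
[0.55774054 0.05099358 0.02273819] [ 4.41898603  2.12050132 -3.16347634] [ 0.47974555 -1.04372414 -0.08168432] 11.7833 [ 0.13429025 -0.00290986]
```

Call:
send_rows --pt "0 -0.002 0 0 0 0 0" --pt "0 -0.004 0 0 0 0 0" --pt "0 -0.006 0 0 0 0 0"

```text
clock: 12.03
tcp_pos: [0.5574, 0.0511, 0.0229]
orientation: [-3.135, -0.191, -0.004]
contact_force: [6.3, 4.0, -2.4]
grip_width: 0.0001
```

Run:
```python
from fit import *
o=r.get_obs(); print(o["tcp_pos"],o["contact_force"],o["moment"],o["clock"],todock(o["tcp_pos"]))
```

```text
[0.55736461 0.05114885 0.02289644] [ 6.31856338  3.97597085 -2.43176739] [ 0.55382775 -1.36374203 -0.01539672] 12.0333 [ 0.1339375  -0.00270738]
```

Call:
send_rows --pt "0 -0.002 0 0 0 0 0" --pt "0 -0.004 0 0 0 0 0" --pt "0 -0.006 0 0 0 0 0"

```text
clock: 12.28
tcp_pos: [0.557, 0.0513, 0.0231]
orientation: [-3.134, -0.191, -0.006]
contact_force: [7.5, 3.2, -3.1]
grip_width: -0.0004
```

Run:
```python
from fit import *
o=r.get_obs(); print(o["tcp_pos"],o["contact_force"],o["moment"],o["clock"],todock(o["tcp_pos"]))
```

```text
[0.55704488 0.05134366 0.02310897] [ 7.51240259  3.17739496 -3.14789117] [ 0.70383121 -1.55496621 -0.03780438] 12.2833 [ 0.13364558 -0.00247293]
```

Call:
send_rows --pt "0 -0.002 0 0 0 0 0" --pt "0 -0.004 0 0 0 0 0" --pt "0 -0.006 0 0 0 0 0"

```text
clock: 12.53
tcp_pos: [0.5567, 0.0515, 0.0233]
orientation: [-3.134, -0.192, -0.007]
contact_force: [8.1, 3.1, -2.4]
grip_width: -0.0002
```

Run:
```python
from fit import *
o=r.get_obs(); print(o["tcp_pos"],o["contact_force"],o["moment"],o["clock"],todock(o["tcp_pos"]))
im=grab("wrist","wrist5"); g=load("wrist5"); hsv=cv2.cvtColor(im,cv2.COLOR_BGR2HSV); 
for c in (150,200,250,400,450):
    m=cv2.inRange(hsv[:,c:c+1],(5,60,60),(32,255,255))[:,0]; rows=np.flatnonzero(m[200:])+200
    print(c,rows[:1],plane(g,[(c,rows[0])],0.)[0].round(4) if len(rows) else None)
```

```text
[0.55672613 0.05152617 0.02332215] [ 8.05280339  3.0685637  -2.37780902] [ 0.7694334  -1.68235615 -0.03655929] 12.5333 [ 0.13335305 -0.00225081]
150 [330] [0.5356 0.1236 0.    ]
200 [330] [0.5382 0.1023 0.    ]
250 [330] [0.5408 0.0809 0.    ]
400 [331] [0.5483 0.0167 0.    ]
450 [331] [ 0.551  -0.0047  0.    ]
```

Call:
send_rows --pt "0 -0.002 0 0 0 0 0" --pt "0 -0.004 0 0 0 0 0" --pt "0 -0.006 0 0 0 0 0" --pt "0 -0.008 0 0 0 0 0"

```text
clock: 12.92
tcp_pos: [0.5563, 0.0517, 0.0236]
orientation: [-3.133, -0.192, -0.01]
contact_force: [9.6, 5.4, -2.1]
grip_width: 0.0001
```

Run:
```python
from fit import *
o=r.get_obs(); print(o["tcp_pos"],o["contact_force"],o["moment"],o["clock"],todock(o["tcp_pos"]))
```

```text
[0.55628916 0.05174938 0.02361501] [ 9.57437818  5.39399461 -2.12304851] [ 0.87882407 -2.08981562 -0.04270421] 12.9167 [ 0.13294854 -0.00197308]
```

Call:
send_rows --pt "0 -0.002 0 0 0 0 0" --pt "0 -0.004 0 0 0 0 0" --pt "0 -0.005 0 0 0 0 0" --pt "0 -0.005 0 0 0 0 0" --pt "0 -0.005 0 0 0 0 0"

```text
clock: 13.33
tcp_pos: [0.5561, 0.0519, 0.0238]
orientation: [-3.133, -0.192, -0.012]
contact_force: [9.4, 4.7, -2.0]
grip_width: -0.0001
```

Run:
```python
from fit import *
o=r.get_obs(); print(o["tcp_pos"],o["contact_force"],o["moment"],o["clock"],todock(o["tcp_pos"]))
```

```text
[0.5560753  0.05187746 0.02380835] [ 9.44130981  4.65869218 -2.03815954] [ 0.89937911 -2.09987684 -0.072716  ] 13.3333 [ 0.132753   -0.00181847]
```

Call:
send_rows --pt "0 -0.002 0 0 0 0 0" --pt "0 -0.004 0 0 0 0 0" --pt "0 -0.004 0 0 0 0 0" --pt "0 -0.004 0 0 0 0 0" --pt "0 -0.004 0 0 0 0 0" --pt "0 -0.004 0 0 0 0 0"

```text
clock: 13.83
tcp_pos: [0.5559, 0.052, 0.0239]
orientation: [-3.133, -0.192, -0.013]
contact_force: [10.7, 4.9, -2.6]
grip_width: 0.0005
```

Run:
```python
from fit import *
o=r.get_obs(); print(o["tcp_pos"],o["contact_force"],o["moment"],o["clock"],todock(o["tcp_pos"]))
```

```text
[0.55585546 0.05200051 0.02392982] [10.71545913  4.8912697  -2.64063936] [ 1.03219902 -2.25424215 -0.05288627] 13.8333 [ 0.13255088 -0.00166808]
```

Call:
send_rows --pt "0 0 0 0 0 0 0" --pt "0 0 0 0 0 0 0" --pt "0 0 0 0 0 0 0" --pt "0 0 0 0 0 0 0" --pt "0 0.01 0 0 0 0 0" --pt "0 0.02 0 0 0 0 0" --pt "0 0.03 0 0 0 0 0" --pt "0 0.04 0 0 0 0 0" --pt "0 0.06 0 0 0 0 0" --pt "0 0.1 0 0 0 0 0" --pt "0 0.2 0 0 0 0 0" --pt "0 0.3 0 0 0 0 0" --pt "0 0.3 0 -0.3 0 0 0" --pt "0 0.3 0 -0.6 0 0 0" --pt "0 0.3 0 -0.9 0 0 0" --pt "0 0.3 0 -1 0 0 0" --pt "0 0.3 0 -1 0 0 0" --pt "0 0.3 0 -1 0 0 0"

```text
clock: 15.33
tcp_pos: [0.5972, 0.055, 0.174]
orientation: [3.135, 0.19, 0.003]
contact_force: [0.4, -0.1, -0.9]
grip_width: -0.0001
```

Call:
send_rows --pt "0 0 0 -0.25 0 0 0" --pt "0 0 0 -0.5 0 0 0" --pt "0 -0.1 -0.1 -0.75 0 0 0" --pt "0 -0.2 -0.2 -0.9 0 0 0" --pt "0 -0.3 -0.3 -0.9 0 0 0" --pt "0 -0.3 -0.3 -0.9 0 0 0" --pt "0 -0.3 -0.3 -0.9 0 0 0"

```text
clock: 15.92
tcp_pos: [0.5451, 0.0948, 0.3062]
orientation: [3.135, 0.193, -0.004]
contact_force: [-0.2, -0.9, -1.1]
grip_width: -0.0
```

Run:
```python
from h import *
o=r.get_obs(); print(o["tcp_pos"],o["orientation"],o["joints"].round(2),o["contact_force"],o["clock"])
im=grab("wrist","wrist6"); cv2.imwrite("pics/crop6.png",cv2.resize(im[60:360,150:450],None,fx=2,fy=2,interpolation=3))
```

```text
[0.54507872 0.09476519 0.30616212] [ 3.13475504  0.19336498 -0.00448613] [ 0.06  0.25 -0.41  1.75  0.11  1.17 -1.83] [-0.16881728 -0.92989753 -1.06320415] 15.9167
```

View pics/crop6.png

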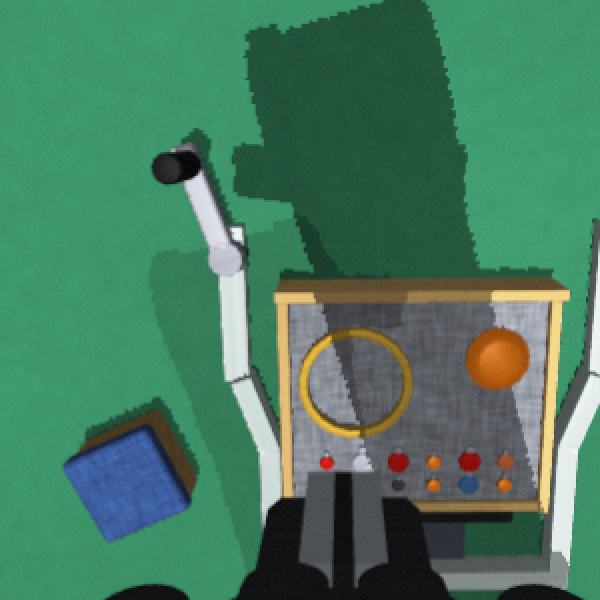

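Crop: the tray is home and square, with the bangle and brooch in place. The pin top is at crop (167,168), the pivot at (226,258), and the lip's far edge at about row 292, so the catch arm clears it.

Run:
```python
from fit import *
g=load("wrist6"); f=lambda u,v:(150+u/2,60+v/2)
pt=plane(g,[f(167,168)],.075)[0]; pv=plane(g,[f(226,258)],.027)[0]; print("pin",pt.round(4),"pivot",pv.round(4),"r",np.hypot(*(pt-pv)[:2]))
print("pin tri",tri(load("wrist1"),(195+33/2.4,85+102/2.4),g,f(167,168)).round(4), "pivot dock-fit",toworld([.138,.102]))
lip=plane(g,[f(275,299),f(569,297)],.038); print("lip top outer?",lip.round(4), todock(lip).round(4))
c=.12; ex=np.array([np.cos(c),np.sin(c)]); ey=np.array([-ex[1],ex[0]])
a=(pt-pv)[:2]; th=np.arctan2(a@ey,a@ex); print("catch",np.pi/4-th)
o=r.get_obs(); R=cv2.Rodrigues(o["orientation"])[0]; print("tool y yaw deg",np.degrees(np.arctan2(R[1,1],R[0,1])),"pin arm world deg",np.degrees(np.arctan2(a[1],a[0])))
```

```text
pin [0.5923 0.1785 0.075 ] pivot [0.5481 0.1555 0.027 ] r 0.04978122506544926
pin tri [0.5923 0.1776 0.0805] pivot dock-fit [0.54788053 0.15550492]
lip top outer? [[ 0.5322  0.1278  0.038 ]
 [ 0.5516 -0.0201  0.038 ]] [[ 0.1189  0.0765]
 [ 0.1191 -0.0726]]
catch 0.4260230024053425
tool y yaw deg -83.03711399895069 pin arm world deg 27.466173528252035
```

Call:
send_rows --pt "0.5 0.1 -0.15 0.1 0 0 0" --pt "0.5 0.2 -0.3 0.3 0 0 0" --pt "0.5 0.38 -0.51 0.5 0 0 0" --pt "0.5 0.38 -0.51 0.7 0 0 0" --pt "0.5 0.38 -0.51 0.9 0 0 0" --pt "0.5 0.38 -0.51 0.9 0 0 0" --pt "0.5 0.38 -0.51 0.9 0 0 0" --pt "0.5 0.38 -0.51 0.9 0 0 0"

```text
clock: 16.63
tcp_pos: [0.5946, 0.1765, 0.1732]
orientation: [3.136, 0.188, 0.0]
contact_force: [1.1, -0.1, -0.4]
grip_width: 0.0429
```

```bash
cat > d.py <<'E'
from h import *
import sys
o=r.get_obs(); R=cv2.Rodrigues(o["orientation"])[0]; p=o["tcp_pos"]
print(p.round(4),o["contact_force"].round(1),o["joints"].round(2),o["grip_width"].round(3),o["clock"].round(2))
for a in sys.argv[1:]:
    T=np.array(eval(a)); print(a,(R.T@(T-p)/.15).round(3))
E
python3 d.py "[.592,.178,.056]"
```

```text
Traceback (most recent call last):
  File "d.py", line 4, in <module>
    print(p.round(4),o["contact_force"].round(1),o["joints"].round(2),o["grip_width"].round(3),o["clock"].round(2))
                                                                      ^^^^^^^^^^^^^^^^^^^^^
AttributeError: 'float' object has no attribute 'round'
```

Call:
send_rows --pt "0.5 -0.015 -0.012 0.15 0 0 0" --pt "0.5 -0.015 -0.012 0.3 0 0 0" --pt "0.5 -0.015 -0.012 0.45 0 0 0" --pt "0.5 -0.015 -0.012 0.6 0 0 0" --pt "0.5 -0.015 -0.012 0.7 0 0 0" --pt "0.5 -0.015 -0.012 0.78 0 0 0" --pt "0.5 -0.015 -0.012 0.78 0 0 0" --pt "0.5 -0.015 -0.012 0.78 0 0 0"

```text
clock: 17.3
tcp_pos: [0.5923, 0.1788, 0.0568]
orientation: [-3.136, -0.19, -0.002]
contact_force: [0.3, -0.5, -0.2]
grip_width: 0.0427
```

```bash
sed -i 's/o\["grip_width"\].round(3),o\["clock"\].round(2)/o["grip_width"],o["clock"]/' d.py; python3 d.py "[.592,.178,.056]"; python3 -c "
from h import *
grab('wrist','wrist7')"
```

```text
[0.5923 0.1788 0.0568] [ 0.3 -0.5 -0.2] [-0.13  0.63 -0.36  1.81  0.31  0.75 -2.1 ] 0.04266395647202545 17.3
[.592,.178,.056] [-0.002  0.005  0.005]
```

View pics/wrist7.png

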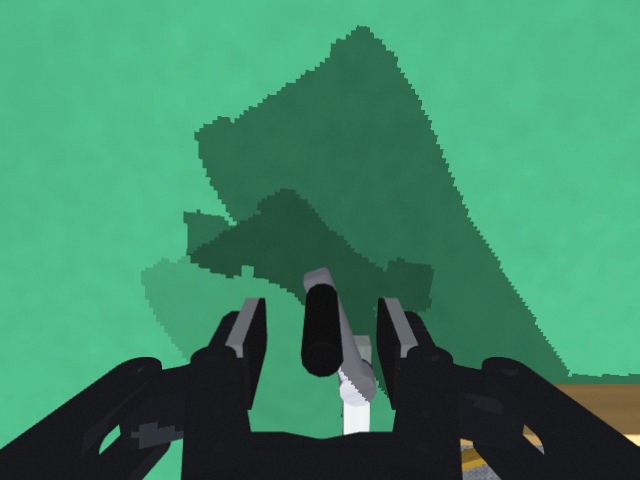

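The pin stands between the pads at about (320,330). Close on it and begin the swing.

Call:
send_rows --pt "0 0 0 0 0 0 0" --pt "0 0 0 0 0 0 0" --pt "0 0 0 0 0 0 0" --pt "0 0 0 0 0 0 0" --pt "0 0 0 0 0 0 0" --pt "0 0 0 0 0 0 0" --squeeze 20

```text
clock: 17.85
tcp_pos: [0.5921, 0.1791, 0.0568]
orientation: [-3.136, -0.19, -0.003]
contact_force: [0.1, -0.9, 6.3]
grip_width: 0.0134
```

Call:
send_rows --pt "0 0.01 0.03 0 0 0 0" --pt "0 0.016 0.059 0 0 0 0" --pt "0 0.02 0.088 0 0 0 0" --pt "0 0.021 0.117 0 0 0 0" --pt "0 0.02 0.146 0 0 0 0" --pt "0 0.016 0.175 0 0 0 0" --pt "0 0.01 0.203 0 0 0 0" --pt "0 0.001 0.231 0 0 0 0" --pt "0 -0.01 0.258 0 0 0 0" --pt "0 -0.024 0.283 0 0 0 0" --pt "0 -0.024 0.283 0 0 0 0"

```text
clock: 18.77
tcp_pos: [0.5938, 0.1362, 0.0566]
orientation: [-3.135, -0.189, -0.004]
contact_force: [1.9, 2.3, 8.2]
grip_width: 0.0127
```

```bash
python3 d.py
```

```text
[0.5938 0.1362 0.0566] [1.9 2.3 8.2] [-0.06  0.62 -0.36  1.83  0.31  0.74 -2.04] 0.012682821278956253 18.7667
```

Call:
send_rows --pt "0 -0.015 0.025 0 0 0 0" --pt "0 -0.033 0.048 0 0 0 0" --pt "0 -0.053 0.069 0 0 0 0" --pt "0 -0.074 0.089 0 0 0 0" --pt "0 -0.097 0.107 0 0 0 0" --pt "0 -0.122 0.122 0 0 0 0" --pt "0 -0.147 0.136 0 0 0 0" --pt "0 -0.174 0.147 0 0 0 0" --pt "0 -0.202 0.156 0 0 0 0" --pt "0 -0.23 0.162 0 0 0 0" --pt "0 -0.259 0.166 0 0 0 0" --pt "0 -0.259 0.166 0 0 0 0"

```text
clock: 19.77
tcp_pos: [0.5574, 0.1075, 0.0563]
orientation: [-3.135, -0.191, -0.002]
contact_force: [-0.0, 4.7, 7.4]
grip_width: 0.0132
```

```bash
python3 d.py; python3 -c "
from fit import *
p=todock(r.get_obs()['tcp_pos'])-[.138,.102];print(p)"
```

```text
[0.5574 0.1075 0.0563] [-0.   4.7  7.4] [-0.02  0.57 -0.36  1.93  0.31  0.69 -2.02] 0.013150599675317265 19.7667
[ 0.00323593 -0.04883581]
```

Call:
send_rows --pt "0 -0.01 0.001 0 0 0 0" --pt "0 -0.02 0.001 0 0 0 0" --pt "0 -0.03 0.001 0 0 0 0" --pt "0 -0.03 0.001 0 0 0 0"

```text
clock: 20.1
tcp_pos: [0.5536, 0.1067, 0.0562]
orientation: [-3.135, -0.191, -0.003]
contact_force: [2.6, 3.1, 6.6]
grip_width: 0.0132
```

```bash
python3 d.py
```

```text
[0.5536 0.1067 0.0562] [2.6 3.1 6.6] [-0.02  0.57 -0.36  1.94  0.31  0.68 -2.02] 0.01320555837390327 20.1
```

Call:
send_rows --pt "0 -0.01 0 0 0 0 0" --pt "0 -0.02 0 0 0 0 0" --pt "0 -0.02 0 0 0 0 0"

```text
clock: 20.35
tcp_pos: [0.5507, 0.1061, 0.0563]
orientation: [-3.135, -0.191, -0.003]
contact_force: [2.4, 3.6, 6.3]
grip_width: 0.0133
```

```bash
python3 d.py
```

```text
[0.5507 0.1061 0.0563] [2.4 3.6 6.3] [-0.02  0.56 -0.36  1.95  0.31  0.68 -2.02] 0.013282021514685837 20.35
```

Call:
send_rows --pt "0 -0.01 0 0 0 0 0" --pt "0 -0.02 0 0 0 0 0" --pt "0 -0.02 0 0 0 0 0"

```text
clock: 20.6
tcp_pos: [0.5496, 0.106, 0.0563]
orientation: [-3.134, -0.191, -0.009]
contact_force: [8.4, 4.5, 0.4]
grip_width: 0.013
```

```bash
python3 d.py
```

```text
[0.5496 0.106  0.0563] [8.4 4.5 0.4] [-0.02  0.56 -0.36  1.96  0.31  0.67 -2.02] 0.012960905447796022 20.6
```

The end stop is felt (8.4 N, motion stopped). Ease back, open, rise and look.

Call:
send_rows --pt "0 0.012 0 0 0 0 0" --pt "0 0.012 0 0 0 0 0" --pt "0.5 0.012 0 0 0 0 0" --pt "0.5 0.012 0 0 0 0 0" --pt "0.5 0.012 0 0 0 0 0" --pt "0.5 0.012 0 0 0 0 0" --pt "0.5 0.012 0 -0.1 0 0 0" --pt "0.5 0.012 0 -0.3 0 0 0" --pt "0.5 0.012 0 -0.5 0 0 0" --pt "0.5 0.012 0 -0.75 0 0 0" --pt "0.5 0.012 0 -1 0 0 0" --pt "0.5 0.012 0 -1 0 0 0" --pt "0.5 0.012 0 -1 0 0 0"

```text
clock: 21.68
tcp_pos: [0.5498, 0.1056, 0.2077]
orientation: [-3.136, -0.19, -0.007]
contact_force: [-0.8, 0.4, -0.6]
grip_width: 0.043
```

Call:
send_rows --pt "0.5 -0.1 0 -0.2 0 0 0" --pt "0.5 -0.2 0 -0.4 0 0 0" --pt "0.5 -0.3 0 -0.6 0 0 0" --pt "0.5 -0.3 0 -0.6 0 0 0" --pt "0.5 -0.3 0 -0.6 0 0 0"

```text
clock: 22.1
tcp_pos: [0.5038, 0.0999, 0.2958]
orientation: [3.135, 0.19, 0.002]
contact_force: [-0.1, -0.4, -1.0]
grip_width: 0.0428
```

```bash
python3 d.py; python3 -c "
from h import *
im=grab('wrist','wrist8'); cv2.imwrite('pics/crop8.png',cv2.resize(im[40:340,140:540],None,fx=2,fy=2,interpolation=3))"
```

```text
[0.5038 0.0999 0.2958] [-0.1 -0.4 -1. ] [ 0.09  0.19 -0.46  1.85  0.1   1.12 -1.86] 0.042805838303034804 22.1
```

View pics/crop8.png

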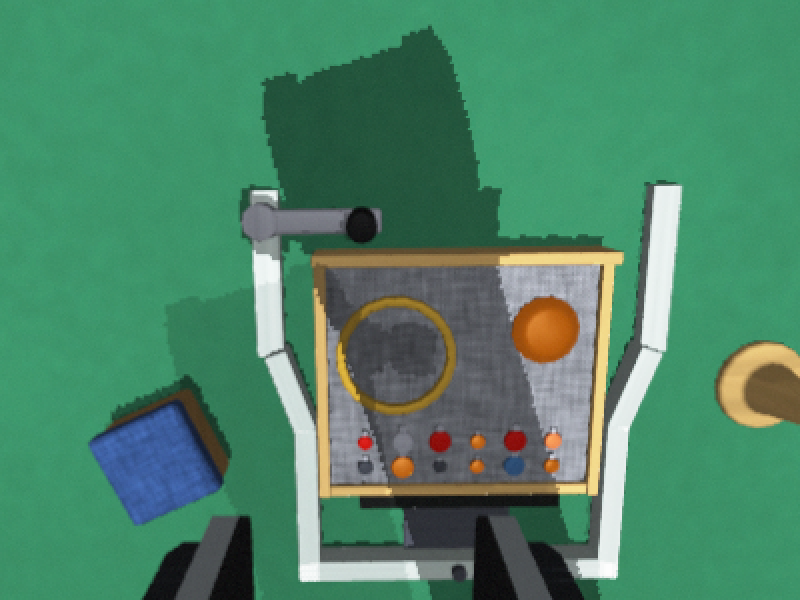

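Crop: the catch arm lies along the lip with the pivot at (260,222) and the pin at (361,225). The tray is square between the guides and the jewellery is in place. One numeric check before handing in.

Run:
```python
from fit import *
g=load("wrist8"); f=lambda u,v:(140+u/2,40+v/2)
lip=plane(g,[f(314,262),f(622,260)],.038); fr=plane(g,[f(320,496),f(597,494)],.025)
sL=plane(g,[f(302,580),f(616,578)],.02)
for n,a in(("lip",lip),("front",fr),("dock front",sL)):
    e=a[0]-a[1]; print(n,todock(a.mean(0)).round(4),"yaw",round(float(np.arctan2(-e[0],e[1])),3))
a=plane(g,[f(361,225)],.075)[0]-plane(g,[f(260,222)],.027)[0]; print("catch arm yaw",np.arctan2(a[1],a[0])+np.pi/2)
r.hand_in()
```

```text
lip [0.1192 0.0017] yaw 0.127
front [-0.007   0.0014] yaw 0.13
dock front [-0.06   -0.0008] yaw 0.129
catch arm yaw 0.14791493035180547
the job is handed in; nothing more can be done
```

I dragged the tray home with a fingertip behind its lip, pressed it on the stop and swung the catch shut by its pin, then handed the job in at about 22 s of the 72 s allowed. No verdict was reported.

- **Pressing on the stop:** sliding took about 2.5 N. At the end I held about 11 N of pull for roughly 0.8 s, so an estimated 8.7 N on the stop. That figure comes from wrist force minus sliding force, with about 1 N of noise. The tool's travel during the press would fit a slightly higher force, so it is less certain than it looks. A sideways force of 4–5 N also built up while the tray squared itself against the stop.
- **Catch:** I turned it until it met its end stop (about 8 N felt), then opened the gripper and rose clear. The last picture puts the arm within about 0.02 rad of fully shut (about 2.34 rad).
- **Tray:** its origin is at dock x of about 55 mm, 1.5 mm aside and square to within 0.005 rad.
- **Other things:** the jewellery lies in place on the pad. The ring cone and ring box look undisturbed. The other bystanders were out of the last picture and I did not check them again; the arm only passed well above them.

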